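# Press an end plug home with a bench quick clamp

### The arm

A 6-joint arm with a two-finger parallel gripper is mounted at the origin on the work surface. World frame = base frame: x ahead of the robot, y to its left, z up, the work surface at z = 0. Lengths are in m, angles in rad, forces in N, time in s.
With the tool pointing down it reaches from about 0.3 to 0.95 m from the base axis. Payload 3.1 kg.
Tool frame: the origin (TCP) lies on the centre line of the jaws, within the pads' length; the fingertips stand 14 mm ahead of it and the grasp point (between the pads) lies 5 mm behind it; z points along the fingers, y is the direction in which the jaws open and shut (so a half turn about z gives the same grasp; the last joint's range is limited). The gripper opens to 85 mm and grips with 20 to 120 N. Pads are 22 mm wide; open, the fingers measure 114 mm over their backs; the gripper's body (76 mm by 85 mm) begins 54 mm behind the grasp point. The pads swing forward as they close: fully open they stand 13 mm farther back than shut.
Start: joints at [-1.376, 0.308, 1.634, -0, 1.2, -0.07], TCP at [0.164, -0.603, 0.245] pointing down, gripper open.
Joint ranges: [-3.06, 3.06], [-0.79, 1.96], [0.05, 2.63], [-1.19, 4.34], [0.05, 2.64], [-2.94, 2.94]. Speed limits (rad/s): [2.79, 2.79, 3.14, 3.14, 3.14, 3.14].

### API

Orientations are given as a unit quaternion [x, y, z, w].
In Python, from rig import manip gives the robot as it stands.
- The arm moves only by the tool step_arm, never from a script. Its argument "increments" is a list of rows, each an object with "offset": the shift along the tool's x, y, z in m, a list of three; "turn": the turn about the tool's z in degrees; "claw": the finger opening in m, from 0 to 0.0854. In form: [{"offset": [x, y, z], "turn": turn, "claw": claw}, ...]. A call has 1 to 20 rows; each row is the pose to reach, as a shift and turn from the pose commanded when the call began, along the tool's axes at that moment; what a row does not reach only later rows make up. A row lasts 1/8 s, in which the tool goes at most 62.5 mm and 10.7 degrees, less where a joint would pass 70% of its speed; a pose out of reach is approached as far as the arm can. A call with a gripper value outside its range is refused whole. The fingers move at their own pace and stop on an object; "force" is the grip in N (left out, the last holds). Time passes only in rows, so rows that repeat a pose let the fingers close. It gives the time, the measured TCP pose, the force and the opening at its end, in the units of the state.
- manip.observe(): the state, without advancing time (a new reading comes with each control period).
- manip.snapshot(name): name is "scene" or "top" or "wrist"; returns a dict with "frame" (400x640x3 uint8, red, green, blue), "K" (3x3 intrinsics, pixels), "cam_to_world" (4x4, takes a point from camera to world coordinates). Camera axes: x right, y down, z forward; pixel columns grow to the right and rows downward; lengths in m; the calibration is good to about 2 mm. A picture is of the moment at which its call begins. There is no depth.
- manip.sign_off(): hands the job in, once; it reports no verdict.
The state is a dict: "time_s": time; "joints": joint angles; "joint_vel": joint speeds; "effort": joint torques, N m; "eef_pos": TCP position; "eef_rot": TCP orientation; "ft_force": force on the tool from outside, world axes, zero at the start; "ft_torque": the same for the moment, N m; "grip_width": opening from 0.0 (shut) to 1.0 (fully open).
Only numpy, scipy, OpenCV 4.12 (cv2) and the standard library are available. Lean on these libraries where they do the work, as an engineer would, in place of code of your own. Each camera call takes 0.05 s, during which the arm holds its last target. There are 200 camera calls.

### The job

Using the quick clamp on the bench, press the end plug fully home into the shelf post: squeeze the trigger towards the fixed handle again and again to walk the jaw onto the plug, until you feel the plug bottom out firmly, and squeeze no harder than that or the plug is crushed. Then press the release tab until the jaw has run all the way back, leaving the plug home. Work only the trigger and the tab: do not push the plug or the jaw with the robot itself, and leave the other things on the bench alone.

Things in the scene. Friction and masses are not known exactly. Their poses are not given: they have to be found in the camera images.
- clamp: Quick clamp screwed on a plywood board 540 x 110 x 12 mm; fixed. Origin on the bench surface, z up, x = clamping direction (the jaw advances to +x). Along x: release tab -137 to -107 mm, side plates -110 to +40 (58 mm high, 42 mm across), trigger -30, handle -2 to +10, jaw and pad from +63, then plug and post. A toothed bar 8 mm wide runs along the axis, top 55 mm above the bench.
- handle_mid (a point): Middle of the fixed handle, a rigid black upright block 12 mm thick along the clamp's x, 42 mm wide, 84 to 118 mm above the bench; this point is 95 mm above the bench.
- trigger_swing (a joint): Trigger angle in rad: 0 at rest, 0.25 fully squeezed; hinged 12 mm above the bench, sprung back to 0. A full squeeze advances the jaw by two 4 mm teeth (the first squeeze about 7 mm in all; the first quarter of the stroke is idle); a shorter one wins one tooth or none. The jaw is held while the trigger goes back to rest, as it must before the next squeeze and before the tab is pressed.
- trigger_bar (a point): Axis of the trigger's black cross bar (12 mm diameter, 36 mm long, level, across y), 95 mm above the bench, on the handle's side away from the jaw. At rest 34 mm behind handle_mid, 46 mm over the outsides of bar and handle; fully squeezed it has moved 20.5 mm towards the handle, 26 mm over the outsides. Pushing only the bar along +x works as well.
- jaw_slide (a joint): Advance of the jaw in m: 0 fully back, up to 0.058. A weak spring draws it back when the tab is pressed.
- pad_face (a point): Middle of the flat front of the jaw's 44 x 44 mm rubber pad, 60 mm above the bench. The pad sits on a spring of 2.5 N/mm in the jaw, 13 mm of give.
- pad: The rubber pad of the jaw, 44 x 44 x 10 mm; origin at the middle of its back, x in the clamping direction.
- jaw: The jaw, a dark steel block 14 x 36 x 50 mm with the toothed bar; its origin coincides with the clamp's when the jaw is fully back.
- post_end (a point): Middle of the open end of the shelf post, a grey steel tube 40 x 40 mm, 200 mm long, lying along the clamp's x in wooden cradles against the far jaw; 60 mm above the bench; fixed. How far it lies from the pad differs from time to time.
- plug: Black plastic end plug, head 46 x 46 x 8 mm on a 35 mm square stub, started in the post's end, sliding stiffly (about 7 N). Origin as post_end when the plug is not pressed in at all.
- plug_face (a point): Middle of the plug's outer face; 20 mm outside post_end at the start or up to 4 mm less, 8 mm when home (the head then lies against the post).
- plug_slide (a joint): How far the plug has been pressed in, m: 0 to 0.004 at the start, 0.012 when fully home. It slides at about 7 N; the pad should press it home with 9.5 N or more, and it is crushed if the pad presses with more than 18 N.
- tab_top (a point): Middle of the top of the release tab, a steel plate 30 x 34 mm (x, y), 73 mm above the bench, at the trigger end of the clamp over the bar's tail. Pressed straight down it gives 8 mm before a stop.
- tab_swing (a joint): Tab angle in rad: at rest 0 to 0.05 (it clicks up and down as the jaw advances), 0.25 fully down; from about 0.13 the jaw is free, provided the trigger is at rest. A press of 2 to 8 N moves it; it must be kept down for about a second while the jaw runs back, and springs up when let go.
- tape_roll: Bystander: cardboard-brown ring, 96 mm across, 24 mm high; origin under its middle.
- carton: Bystander: cardboard box 100 x 70 x 55 mm; origin under its middle.
- spare_plug: Bystander: another black end plug lying head down, 46 x 46 x 30 mm; origin under its middle.
- trigger: The trigger: two dark steel cheeks carrying the black cross bar; origin at its hinge, 12 mm above the bench. Push needed at the bar, along the clamp's x: 2 to 6 N with the jaw free, 8 to 10 N while the plug slides; once the plug is home the push climbs by about 0.6 N per mm of bar travel: 11 to 13 N is firmly home, about 15 N crushes the plug.

How it is judged:
By the outcome, as a careful person would: the job done as asked, in the order asked, and still so for the second after the job is handed in, with the robot touching nothing.
It also fails if it takes over 72 s, if anything falls off the work surface, if the arm or the gripper's body presses on something with over 40 N, if the wrist force passes 120 N, or if a joint passes its speed limit or range.

## Working session

There is one attempt and no reset: what is moved stays moved. The work goes in short steps, Python scripts to look and compute and a tool call to move; the robot and the scene stay as the last step left them, time stands still between calls to the robot, and variables do not carry over. Pictures are saved under pics/ and viewed, about 8 in all and at most 12, crops included, and the job is handed in when it is done.

Besides the shell and the picture viewer there is one more tool, called after ">>>" by a JSON object that holds its "op" and its "data". step_arm: Moves the arm, as the interface text tells. Its arguments: {"type":"object","properties":{"increments":{"type":"array"},"force":{"type":"number"}},"required":["increments"]}

```bash
mkdir -p pics; cat > h.py <<'E'
from rig import manip
import numpy as np, cv2, json
def shot(n,f):
    s=manip.snapshot(n); cv2.imwrite('pics/'+f+'.png',s['frame'][:,:,::-1]); np.savez('pics/'+f,K=s['K'],T=s['cam_to_world']); return s
def pix2w(f,u,v,z):
    d=np.load('pics/'+f+'.npz'); r=d['T'][:3,:3]@np.linalg.solve(d['K'],[u,v,1]); o=d['T'][:3,3]; return o+r*(z-o[2])/r[2]
def w2pix(f,p):
    d=np.load('pics/'+f+'.npz'); c=d['T'][:3,:3].T@(np.array(p)-d['T'][:3,3]); q=d['K']@c; return q[:2]/q[2]
E
python3 - <<'E'
from h import *
shot('top','top0');shot('scene','sc0')
o=manip.observe();print(o['time_s'],o['eef_pos'],o['eef_rot'],o['ft_force'],o['grip_width'])
for f in('top0','sc0'):print(np.load('pics/'+f+'.npz')['T'].round(3))
E
```

```text
0.1 [ 0.16338803 -0.60249427  0.24414218] [ 9.91248533e-01  1.32004430e-01 -7.03019435e-05 -1.08225900e-03] [-0.08648409  0.09920469 -0.13684391] 1.0005886441599925
[[ 0.022 -0.997  0.07   0.599]
 [-1.    -0.023 -0.014  0.034]
 [ 0.016 -0.069 -0.997  0.864]
 [ 0.     0.     0.     1.   ]]
[[-0.903  0.258 -0.343  0.913]
 [ 0.429  0.506 -0.748  0.565]
 [-0.019 -0.823 -0.568  0.53 ]
 [ 0.     0.     0.     1.   ]]
```

View pics/top0.png

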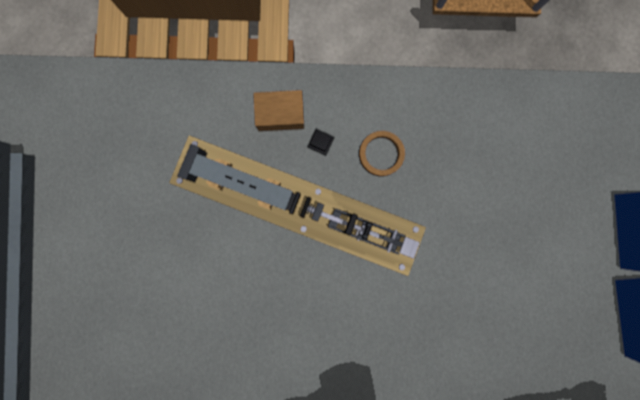

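View pics/sc0.png

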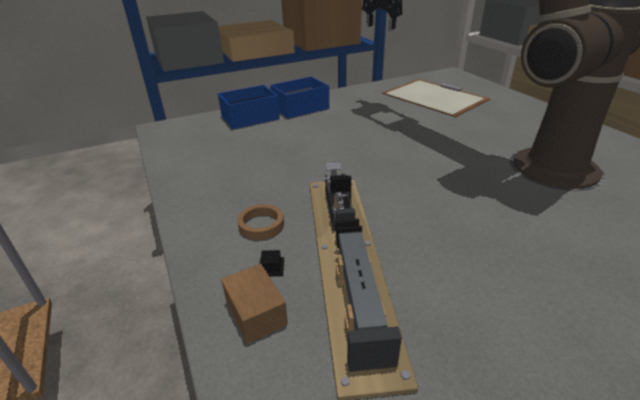

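The top view shows the board from about (181,160) to (417,251), with the tab at (410,247), the handle near (350,222) and the plug and pad near (300,205). I'll enlarge that area.

```bash
python3 - <<'E'
from h import *
im=cv2.imread('pics/top0.png')[185:285,280:440]; cv2.imwrite('pics/c1.png',cv2.resize(im,None,fx=5,fy=5,interpolation=cv2.INTER_CUBIC))
c=[pix2w('top0',u,v,.012)[:2] for u,v in((191,137),(172,182),(425,227),(408,274))]
print(c)
e1=(c[0]+c[1])/2;e2=(c[2]+c[3])/2;d=e1-e2;print(e1,e2,np.linalg.norm(d),np.degrees(np.arctan2(d[1],d[0])))
E
```

```text
[array([0.77253161, 0.29364192]), array([0.67599464, 0.32909978]), array([ 0.59365907, -0.20436429]), array([ 0.49517498, -0.16916951])]
[0.72426312 0.31137085] [ 0.54441703 -0.1867669 ] 0.5296091399233547 70.14854831860062
```

View pics/c1.png

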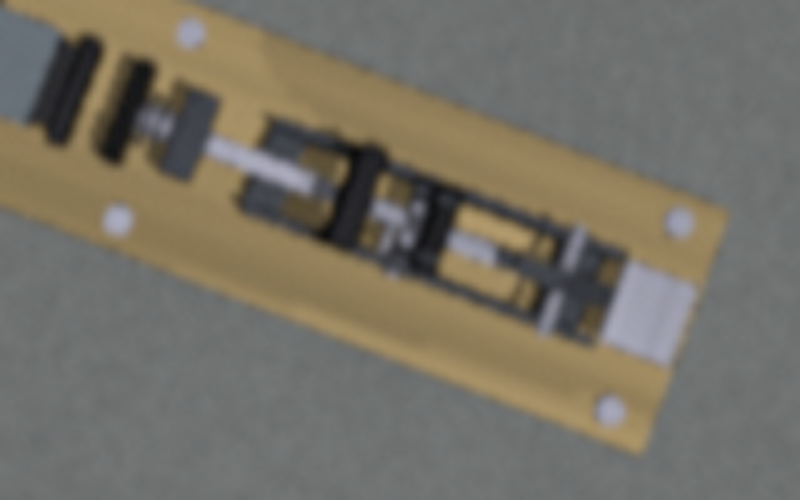

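In the crop the handle is at (358,197), the trigger bar at (433,230), the tab's middle at (648,312), the pad near (128,110) and the plug near (72,92).

```bash
python3 - <<'E'
from h import *
P={}
for n,x,y,z in(('handle',360,196,.118),('bar',434,230,.099),('tab',648,312,.073),('padtop',128,110,.082),('plughead',68,92,.083),('jaw',190,132,.08)):
    P[n]=pix2w('top0',279.6+x/5,184.6+y/5,z);print(n,P[n].round(4))
d=P['handle']-P['tab'];print(np.degrees(np.arctan2(d[1],d[0])),np.linalg.norm(d[:2]))
a=np.radians(70.1);ex=np.array([np.cos(a),np.sin(a)]);ey=np.array([-ex[1],ex[0]])
o=P['handle'][:2]-.004*ex
for n in P: q=P[n][:2]-o;print(n,(q@ex).round(4),(q@ey).round(4))
E
```

```text
handle [ 0.5971 -0.0393  0.118 ]
bar [ 0.5849 -0.0693  0.099 ]
tab [ 0.5545 -0.1566  0.073 ]
padtop [0.6281 0.0473 0.082 ]
plughead [0.6345 0.0705 0.083 ]
jaw [0.6203 0.0231 0.08  ]
70.04922131412002 0.12478542505243005
handle 0.004 0.0
bar -0.0283 0.0013
tab -0.1208 0.0001
padtop 0.096 0.0003
plughead 0.12 0.0023
jaw 0.0706 -0.0005
```

```bash
cat >> h.py <<'E'
from scipy.spatial.transform import Rotation as R
A=np.radians(70.1);EX=np.array([np.cos(A),np.sin(A),0]);EY=np.array([-EX[1],EX[0],0]);O=np.array([.5957,-.0431,0])
def plan(x,y,z):
    o=manip.observe();r=R.from_quat(o['eef_rot']);m=r.as_matrix()
    c=m[:,0];yaw=np.degrees(np.arctan2(c[1],c[0]));print('t',o['time_s'],'off',(m.T@(O+EX*x+EY*y+[0,0,z]-o['eef_pos'])).round(4),'turn',-(70.1-yaw),'grip',o['grip_width'])
def where():
    o=manip.observe();p=np.array(o['eef_pos'])-O;f=np.array(o['ft_force']);print('t %.2f'%o['time_s'],'clamp pos',(p@EX).round(4),(p@EY).round(4),p[2].round(4),'F',(f@EX).round(2),(f@EY).round(2),f[2].round(2))
E
python3 -c "
from h import *
plan(-.07,0,.2);where()"
```

```text
t 0.1 off [ 0.5234 -0.3694  0.045 ] turn -54.929128032896124 grip 1.0005886441599925
t 0.10 clamp pos -0.6731 0.2161 0.2441 F 0.06 0.12 -0.14
```

>>> {"op": "step_arm", "data": {"increments": [{"offset": [0.05,-0.035,0.0],"turn": -5,"claw": 0},{"offset": [0.1,-0.07,0.005],"turn": -10,"claw": 0},{"offset": [0.15,-0.106,0.01],"turn": -16,"claw": 0},{"offset": [0.2,-0.141,0.015],"turn": -21,"claw": 0},{"offset": [0.25,-0.176,0.02],"turn": -26,"claw": 0},{"offset": [0.3,-0.212,0.025],"turn": -31,"claw": 0},{"offset": [0.35,-0.247,0.03],"turn": -37,"claw": 0},{"offset": [0.4,-0.282,0.035],"turn": -42,"claw": 0},{"offset": [0.45,-0.318,0.04],"turn": -47,"claw": 0},{"offset": [0.49,-0.346,0.045],"turn": -52,"claw": 0},{"offset": [0.515,-0.363,0.045],"turn": -54.9,"claw": 0},{"offset": [0.523,-0.369,0.045],"turn": -54.9,"claw": 0},{"offset": [0.523,-0.369,0.045],"turn": -54.9,"claw": 0},{"offset": [0.523,-0.369,0.045],"turn": -54.9,"claw": 0}], "force": 40}}

```text
time_s: 1.85
eef_pos: [0.5709, -0.1112, 0.2001]
eef_rot: [0.819, 0.573, -0.0, -0.0]
ft_force: [-0.4, 0.0, 0.2]
grip_width: -0.001
```

```bash
python3 - <<'E'
from h import *
where();plan(-.07,0,.094)
s=shot('wrist','w1');im=cv2.imread('pics/w1.png')
for n,p in dict(bar=(-.030,0,.095),bl=(-.03,.018,.095),br=(-.03,-.018,.095),tab=(-.122,0,.073),hl=(.004,.021,.118),hr=(.004,-.021,.118)).items():
    u=w2pix('w1',O+EX*p[0]+EY*p[1]+[0,0,p[2]]);print(n,u.round(0));cv2.circle(im,tuple(int(v) for v in u),3,(0,0,255),-1)
cv2.imwrite('pics/w1m.png',im)
E
```

```text
t 1.85 clamp pos -0.0725 0.0001 0.2001 F -0.12 0.33 0.24
t 1.85 off [0.0026 0.0002 0.1061] turn -0.11537149463887886 grip -0.0011698562019726434
bar [323. 150.]
bl [296. 150.]
br [350. 149.]
tab [323. 260.]
hl [286.  96.]
hr [359.  96.]
```

View pics/w1m.png

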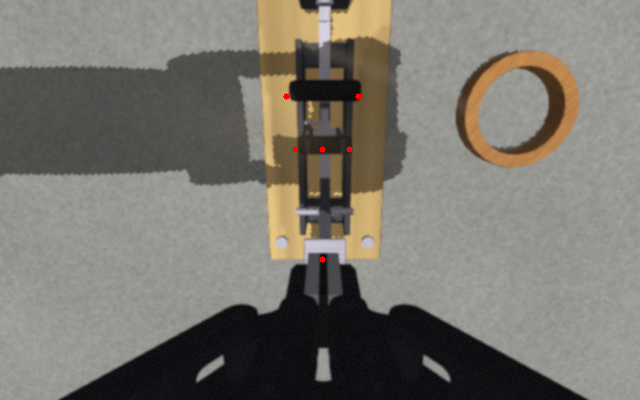

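The wrist view has the handle at about (326,90), the bar at about (326,146) and the tab at about (325,248). My marks agree to within 3 mm, so I'll descend behind the bar.

>>> {"op": "step_arm", "data": {"increments": [{"offset": [0.002,0.001,0.04],"turn": 0,"claw": 0},{"offset": [0.002,0.001,0.08],"turn": 0,"claw": 0},{"offset": [0.002,0.001,0.106],"turn": 0,"claw": 0},{"offset": [0.002,0.001,0.106],"turn": 0,"claw": 0},{"offset": [0.008,0.001,0.106],"turn": 0,"claw": 0},{"offset": [0.013,0.001,0.106],"turn": 0,"claw": 0},{"offset": [0.018,0.001,0.106],"turn": 0,"claw": 0},{"offset": [0.023,0.001,0.106],"turn": 0,"claw": 0},{"offset": [0.026,0.001,0.106],"turn": 0,"claw": 0},{"offset": [0.026,0.001,0.106],"turn": 0,"claw": 0}]}}

```text
time_s: 3.15
eef_pos: [0.5816, -0.0858, 0.0943]
eef_rot: [0.819, 0.574, -0.0, -0.0]
ft_force: [-0.5, 1.0, -0.0]
grip_width: 0.0
```

```bash
python3 -c "
from h import *
where()"
```

```text
t 3.15 clamp pos -0.0449 -0.0013 0.0943 F 0.8 0.87 -0.03
```

>>> {"op": "step_arm", "data": {"increments": [{"offset": [0.003,0,0],"turn": 0,"claw": 0},{"offset": [0.006,0,0],"turn": 0,"claw": 0},{"offset": [0.008,0,0],"turn": 0,"claw": 0},{"offset": [0.008,0,0],"turn": 0,"claw": 0}]}}

```text
time_s: 3.65
eef_pos: [0.584, -0.0791, 0.0944]
eef_rot: [0.819, 0.574, -0.001, 0.0]
ft_force: [-2.6, -3.3, 1.7]
grip_width: -0.001
```

```bash
python3 -c "
from h import *
where();shot('scene','s2')
im=cv2.imread('pics/s2.png')[140:300,260:440];cv2.imwrite('pics/s2c.png',cv2.resize(im,None,fx=3.5,fy=3.5,interpolation=cv2.INTER_CUBIC))"
```

```text
t 3.65 clamp pos -0.0378 -0.0013 0.0944 F -4.02 1.31 1.73
```

View pics/s2c.png

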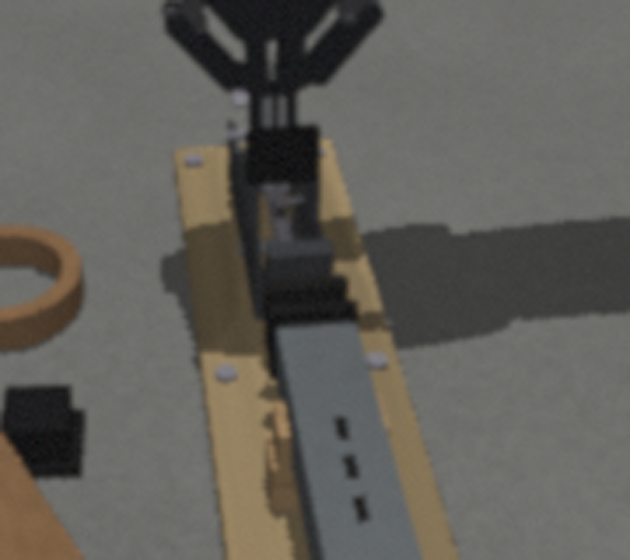

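The fingers are behind the bar and pushing it (about 4 N). The jaw still looks clear of the plug.

>>> {"op": "step_arm", "data": {"increments": [{"offset": [0.003,0,0],"turn": 0,"claw": 0},{"offset": [0.006,0,0],"turn": 0,"claw": 0},{"offset": [0.009,0,0],"turn": 0,"claw": 0},{"offset": [0.009,0,0],"turn": 0,"claw": 0}]}}

```text
time_s: 4.2
eef_pos: [0.587, -0.0708, 0.0939]
eef_rot: [0.819, 0.574, -0.001, 0.0]
ft_force: [-2.3, -4.1, 0.8]
grip_width: 0.005
```

>>> {"op": "step_arm", "data": {"increments": [{"offset": [0.002,0,0],"turn": 0,"claw": 0},{"offset": [0.004,0,0],"turn": 0,"claw": 0},{"offset": [0.004,0,0],"turn": 0,"claw": 0}]}}

```text
time_s: 4.58
eef_pos: [0.5882, -0.0673, 0.0935]
eef_rot: [0.819, 0.574, -0.001, 0.0]
ft_force: [-1.0, -5.6, -0.7]
grip_width: 0.0
```

```bash
python3 -c "
from h import *
where()"
```

```text
t 4.58 clamp pos -0.0253 -0.0012 0.0935 F -5.57 -0.94 -0.75
```

>>> {"op": "step_arm", "data": {"increments": [{"offset": [0.002,0,0],"turn": 0,"claw": 0},{"offset": [0.002,0,0],"turn": 0,"claw": 0}]}}

```text
time_s: 4.82
eef_pos: [0.5888, -0.0657, 0.0933]
eef_rot: [0.819, 0.574, -0.001, 0.0]
ft_force: [-1.5, -6.6, -2.0]
grip_width: 0.001
```

>>> {"op": "step_arm", "data": {"increments": [{"offset": [0.0015,0,0],"turn": 0,"claw": 0},{"offset": [0.0015,0,0],"turn": 0,"claw": 0}]}}

```text
time_s: 5.08
eef_pos: [0.5889, -0.0654, 0.0932]
eef_rot: [0.818, 0.575, -0.002, 0.001]
ft_force: [-1.7, -9.8, -2.2]
grip_width: 0.002
```

```bash
python3 -c "
from h import *
where()"
```

```text
t 5.08 clamp pos -0.0233 -0.0012 0.0932 F -9.84 -1.73 -2.23
```

The trigger's stop is at TCP x ≈ -0.0233, so rest contact is at about -0.044. Next comes the second squeeze, stopping part way to read the force.

>>> {"op": "step_arm", "data": {"increments": [{"offset": [-0.013,0,0],"turn": 0,"claw": 0},{"offset": [-0.026,0,0],"turn": 0,"claw": 0},{"offset": [-0.026,0,0],"turn": 0,"claw": 0},{"offset": [-0.021,0,0],"turn": 0,"claw": 0},{"offset": [-0.016,0,0],"turn": 0,"claw": 0},{"offset": [-0.012,0,0],"turn": 0,"claw": 0},{"offset": [-0.008,0,0],"turn": 0,"claw": 0},{"offset": [-0.008,0,0],"turn": 0,"claw": 0}]}}

```text
time_s: 6.08
eef_pos: [0.5872, -0.0709, 0.0941]
eef_rot: [0.818, 0.575, -0.001, 0.001]
ft_force: [-0.3, -5.2, -0.4]
grip_width: -0.002
```

>>> {"op": "step_arm", "data": {"increments": [{"offset": [0.003,0,0],"turn": 0,"claw": 0},{"offset": [0.006,0,0],"turn": 0,"claw": 0},{"offset": [0.0075,0,0],"turn": 0,"claw": 0},{"offset": [0.0075,0,0],"turn": 0,"claw": 0}]}}

```text
time_s: 6.58
eef_pos: [0.589, -0.0658, 0.0935]
eef_rot: [0.818, 0.575, -0.002, 0.002]
ft_force: [-1.8, -10.2, -1.3]
grip_width: 0.0
```

```bash
python3 -c "
from h import *
where();shot('scene','s3')
im=cv2.imread('pics/s3.png')[170:270,300:400];cv2.imwrite('pics/s3c.png',cv2.resize(im,None,fx=5,fy=5,interpolation=cv2.INTER_CUBIC))"
```

```text
t 6.58 clamp pos -0.0236 -0.0014 0.0935 F -10.22 -1.77 -1.32
```

View pics/s3c.png

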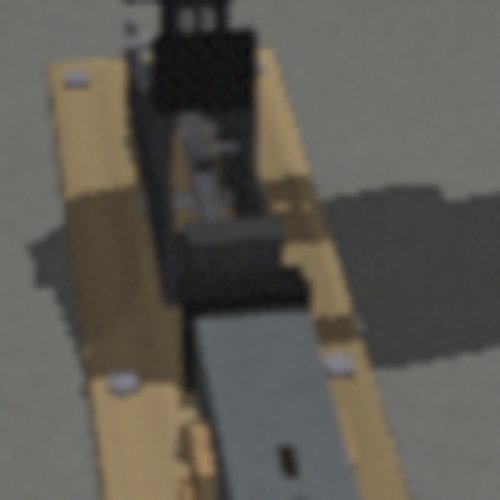

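The pad has now reached or nearly reached the plug (dark bodies merge at about (245,285) in the crop). From here I'll squeeze with finer force readings, taken before the stop.

>>> {"op": "step_arm", "data": {"increments": [{"offset": [-0.013,0,0],"turn": 0,"claw": 0},{"offset": [-0.0255,0,0],"turn": 0,"claw": 0},{"offset": [-0.0255,0,0],"turn": 0,"claw": 0},{"offset": [-0.0205,0,0],"turn": 0,"claw": 0},{"offset": [-0.0165,0,0],"turn": 0,"claw": 0},{"offset": [-0.0135,0,0],"turn": 0,"claw": 0},{"offset": [-0.0115,0,0],"turn": 0,"claw": 0},{"offset": [-0.0115,0,0],"turn": 0,"claw": 0}]}}

```text
time_s: 7.62
eef_pos: [0.5852, -0.0761, 0.0944]
eef_rot: [0.818, 0.575, -0.002, 0.001]
ft_force: [-2.6, -7.6, 1.1]
grip_width: 0.002
```

>>> {"op": "step_arm", "data": {"increments": [{"offset": [0.002,0,0],"turn": 0,"claw": 0},{"offset": [0.004,0,0],"turn": 0,"claw": 0},{"offset": [0.004,0,0],"turn": 0,"claw": 0}]}}

```text
time_s: 8.0
eef_pos: [0.5864, -0.0726, 0.0942]
eef_rot: [0.818, 0.575, -0.002, 0.001]
ft_force: [-3.2, -9.0, 0.9]
grip_width: -0.002
```

>>> {"op": "step_arm", "data": {"increments": [{"offset": [0.002,0,0],"turn": 0,"claw": 0},{"offset": [0.004,0,0],"turn": 0,"claw": 0},{"offset": [0.004,0,0],"turn": 0,"claw": 0}]}}

```text
time_s: 8.38
eef_pos: [0.5876, -0.069, 0.0938]
eef_rot: [0.818, 0.575, -0.002, 0.001]
ft_force: [-1.9, -9.5, -0.8]
grip_width: -0.002
```

```bash
python3 -c "
from h import *
where()"
```

```text
t 8.38 clamp pos -0.0271 -0.0013 0.0938 F -9.6 -1.5 -0.8
```

>>> {"op": "step_arm", "data": {"increments": [{"offset": [0.0015,0,0],"turn": 0,"claw": 0},{"offset": [0.002,0,0],"turn": 0,"claw": 0},{"offset": [0.002,0,0],"turn": 0,"claw": 0}]}}

```text
time_s: 8.75
eef_pos: [0.5882, -0.0674, 0.0936]
eef_rot: [0.818, 0.575, -0.002, 0.001]
ft_force: [-2.4, -10.0, -2.1]
grip_width: -0.006
```

>>> {"op": "step_arm", "data": {"increments": [{"offset": [0.0015,0,0],"turn": 0,"claw": 0},{"offset": [0.0015,0,0],"turn": 0,"claw": 0}]}}

```text
time_s: 9.0
eef_pos: [0.5887, -0.0661, 0.0934]
eef_rot: [0.818, 0.575, -0.003, 0.001]
ft_force: [-2.4, -10.7, -2.1]
grip_width: 0.004
```

```bash
python3 -c "
from h import *
where()"
```

```text
t 9.00 clamp pos -0.024 -0.0012 0.0934 F -10.86 -1.33 -2.13
```

>>> {"op": "step_arm", "data": {"increments": [{"offset": [0.001,0,0],"turn": 0,"claw": 0},{"offset": [0.001,0,0],"turn": 0,"claw": 0}]}}

```text
time_s: 9.25
eef_pos: [0.5889, -0.0655, 0.0934]
eef_rot: [0.818, 0.575, -0.003, 0.002]
ft_force: [-1.5, -11.3, -3.0]
grip_width: 0.001
```

```bash
python3 -c "
from h import *
where()"
```

```text
t 9.25 clamp pos -0.0233 -0.0012 0.0934 F -11.11 -2.48 -3.03
```

>>> {"op": "step_arm", "data": {"increments": [{"offset": [-0.013,0,0],"turn": 0,"claw": 0},{"offset": [-0.0265,0,0],"turn": 0,"claw": 0},{"offset": [-0.0265,0,0],"turn": 0,"claw": 0},{"offset": [-0.0215,0,0],"turn": 0,"claw": 0},{"offset": [-0.0175,0,0],"turn": 0,"claw": 0},{"offset": [-0.0155,0,0],"turn": 0,"claw": 0},{"offset": [-0.0155,0,0],"turn": 0,"claw": 0}]}}

```text
time_s: 10.12
eef_pos: [0.5843, -0.0786, 0.0945]
eef_rot: [0.818, 0.575, -0.002, 0.001]
ft_force: [-3.6, -7.9, 2.4]
grip_width: -0.002
```

>>> {"op": "step_arm", "data": {"increments": [{"offset": [0.0015,0,0],"turn": 0,"claw": 0},{"offset": [0.002,0,0],"turn": 0,"claw": 0},{"offset": [0.002,0,0],"turn": 0,"claw": 0}]}}

```text
time_s: 10.5
eef_pos: [0.5848, -0.0772, 0.0945]
eef_rot: [0.818, 0.575, -0.002, 0.001]
ft_force: [-3.0, -8.9, 2.8]
grip_width: 0.004
```

>>> {"op": "step_arm", "data": {"increments": [{"offset": [0.0015,0,0],"turn": 0,"claw": 0},{"offset": [0.002,0,0],"turn": 0,"claw": 0},{"offset": [0.002,0,0],"turn": 0,"claw": 0}]}}

```text
time_s: 10.88
eef_pos: [0.5854, -0.0758, 0.0944]
eef_rot: [0.818, 0.575, -0.002, 0.001]
ft_force: [-3.7, -9.4, 1.9]
grip_width: 0.003
```

```bash
python3 -c "
from h import *
where()"
```

```text
t 10.88 clamp pos -0.0343 -0.0014 0.0944 F -10.09 0.32 1.89
```

>>> {"op": "step_arm", "data": {"increments": [{"offset": [0.0015,0,0],"turn": 0,"claw": 0},{"offset": [0.002,0,0],"turn": 0,"claw": 0},{"offset": [0.002,0,0],"turn": 0,"claw": 0}]}}

```text
time_s: 11.25
eef_pos: [0.5858, -0.0744, 0.0944]
eef_rot: [0.818, 0.575, -0.003, 0.002]
ft_force: [-4.4, -10.9, 0.9]
grip_width: 0.004
```

```bash
python3 -c "
from h import *
where();shot('scene','s4');shot('top','t4')
a=cv2.imread('pics/s4.png')[200:260,320:380];b=cv2.imread('pics/t4.png')[185:245,275:335]
cv2.imwrite('pics/s4c.png',np.hstack([cv2.resize(i,(400,400),interpolation=cv2.INTER_CUBIC) for i in(a,b)]))"
```

```text
t 11.25 clamp pos -0.0328 -0.0014 0.0944 F -11.78 0.44 0.87
```

View pics/s4c.png

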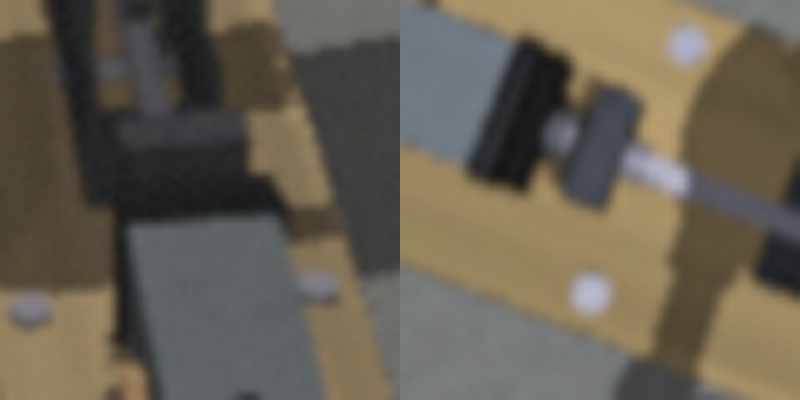

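The top view (right half) shows the post end, plug head and pad as one block about 18 mm thick with no gap. The push has also climbed well above the sliding level to 11.8 N, so the plug is firmly home. I'll back off, then go over to the tab.

>>> {"op": "step_arm", "data": {"increments": [{"offset": [-0.015,0,0],"turn": 0,"claw": 0},{"offset": [-0.03,0,0],"turn": 0,"claw": 0},{"offset": [-0.035,0,-0.01],"turn": 0,"claw": 0},{"offset": [-0.04,0,-0.03],"turn": 0,"claw": 0},{"offset": [-0.065,0,-0.03],"turn": 0,"claw": 0},{"offset": [-0.091,0,-0.03],"turn": 0,"claw": 0},{"offset": [-0.091,0,-0.02],"turn": 0,"claw": 0},{"offset": [-0.091,0,-0.005],"turn": 0,"claw": 0},{"offset": [-0.091,0,-0.005],"turn": 0,"claw": 0}]}}

```text
time_s: 12.48
eef_pos: [0.5544, -0.1557, 0.0974]
eef_rot: [0.819, 0.574, -0.001, -0.002]
ft_force: [-0.0, 0.2, -1.1]
grip_width: -0.001
```

```bash
python3 - <<'E'
from h import *
where();shot('wrist','w5');shot('top','t5');shot('scene','s5')
a=cv2.imread('pics/t5.png')[180:270,280:430];b=cv2.imread('pics/s5.png')[140:260,280:400]
cv2.imwrite('pics/5c.png',np.hstack([cv2.resize(a,(450,270)),cv2.resize(b,(270,270))]))
E
```

```text
t 12.47 clamp pos -0.1199 0.0005 0.0974 F 0.15 0.1 -1.1
```

View pics/5c.png

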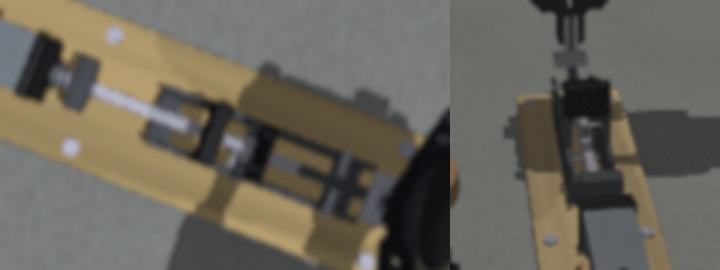

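The trigger is back at rest and the fingers are over the tab. Next I press it.

>>> {"op": "step_arm", "data": {"increments": [{"offset": [-0.002,0,0.005],"turn": 0,"claw": 0},{"offset": [-0.002,0,0.01],"turn": 0,"claw": 0},{"offset": [-0.002,0,0.013],"turn": 0,"claw": 0},{"offset": [-0.002,0,0.016],"turn": 0,"claw": 0},{"offset": [-0.002,0,0.016],"turn": 0,"claw": 0}]}}

```text
time_s: 13.25
eef_pos: [0.5552, -0.1594, 0.0832]
eef_rot: [0.819, 0.574, -0.0, 0.0]
ft_force: [-1.0, -1.2, 2.8]
grip_width: -0.0
```

>>> {"op": "step_arm", "data": {"increments": [{"offset": [0,0,0.001],"turn": 0,"claw": 0},{"offset": [0,0,0.0015],"turn": 0,"claw": 0},{"offset": [0,0,0.0015],"turn": 0,"claw": 0}]}}

```text
time_s: 13.62
eef_pos: [0.5553, -0.1592, 0.0819]
eef_rot: [0.819, 0.574, 0.0, 0.0]
ft_force: [-0.8, -2.5, 2.4]
grip_width: -0.006
```

```bash
python3 -c "
from h import *
where()"
```

```text
t 13.62 clamp pos -0.1229 -0.0015 0.0819 F -2.61 -0.11 2.41
```

Pressing 1.5 mm further and holding for about 2 s.

>>> {"op": "step_arm", "data": {"increments": [{"offset": [0,0,0.001],"turn": 0,"claw": 0},{"offset": [0,0,0.0015],"turn": 0,"claw": 0},{"offset": [0,0,0.0015],"turn": 0,"claw": 0},{"offset": [0,0,0.0015],"turn": 0,"claw": 0},{"offset": [0,0,0.0015],"turn": 0,"claw": 0},{"offset": [0,0,0.0015],"turn": 0,"claw": 0},{"offset": [0,0,0.0015],"turn": 0,"claw": 0},{"offset": [0,0,0.0015],"turn": 0,"claw": 0},{"offset": [0,0,0.0015],"turn": 0,"claw": 0},{"offset": [0,0,0.0015],"turn": 0,"claw": 0},{"offset": [0,0,0.0015],"turn": 0,"claw": 0},{"offset": [0,0,0.0015],"turn": 0,"claw": 0},{"offset": [0,0,0.0015],"turn": 0,"claw": 0},{"offset": [0,0,0.0015],"turn": 0,"claw": 0},{"offset": [0,0,0.0015],"turn": 0,"claw": 0},{"offset": [0,0,0.0015],"turn": 0,"claw": 0}]}}

```text
time_s: 15.62
eef_pos: [0.5552, -0.159, 0.0803]
eef_rot: [0.819, 0.574, 0.0, 0.0]
ft_force: [0.2, -2.8, 1.4]
grip_width: -0.006
```

```bash
python3 - <<'E'
from h import *
where();shot('top','t6')
a=cv2.imread('pics/t6.png')[185:245,275:365];b=cv2.imread('pics/top0.png')[185:245,275:365]
cv2.imwrite('pics/6c.png',np.hstack([cv2.resize(i,(390,260),interpolation=cv2.INTER_CUBIC) for i in(a,b)]))
E
```

```text
t 15.62 clamp pos -0.1227 -0.0014 0.0803 F -2.59 -1.2 1.39
```

View pics/6c.png

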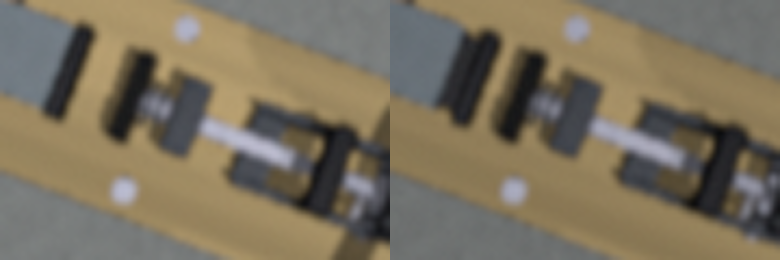

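The left half is now and the right half is the start. The jaw at (188,113) is exactly where it began, and the plug head lies flush on the post, where before there was a gap with the stub showing. I'll lift clear.

>>> {"op": "step_arm", "data": {"increments": [{"offset": [0,0,-0.01],"turn": 0,"claw": 0},{"offset": [0,0,-0.04],"turn": 0,"claw": 0},{"offset": [-0.02,0,-0.08],"turn": 0,"claw": 0},{"offset": [-0.06,0,-0.12],"turn": 0,"claw": 0},{"offset": [-0.1,0,-0.14],"turn": 0,"claw": 0},{"offset": [-0.1,0,-0.14],"turn": 0,"claw": 0},{"offset": [-0.1,0,-0.14],"turn": 0,"claw": 0}]}}

```text
time_s: 16.55
eef_pos: [0.5202, -0.2517, 0.2194]
eef_rot: [0.819, 0.574, 0.0, -0.002]
ft_force: [-0.1, 0.6, -0.8]
grip_width: -0.004
```

```bash
python3 - <<'E'
from h import *
where();shot('top','t7')
a=cv2.imread('pics/t7.png')[80:285,165:440]
cv2.imwrite('pics/7c.png',cv2.resize(a,(790,589),interpolation=cv2.INTER_CUBIC))
E
```

```text
t 16.55 clamp pos -0.2218 -0.0 0.2194 F 0.51 0.25 -0.75
```

View pics/7c.png

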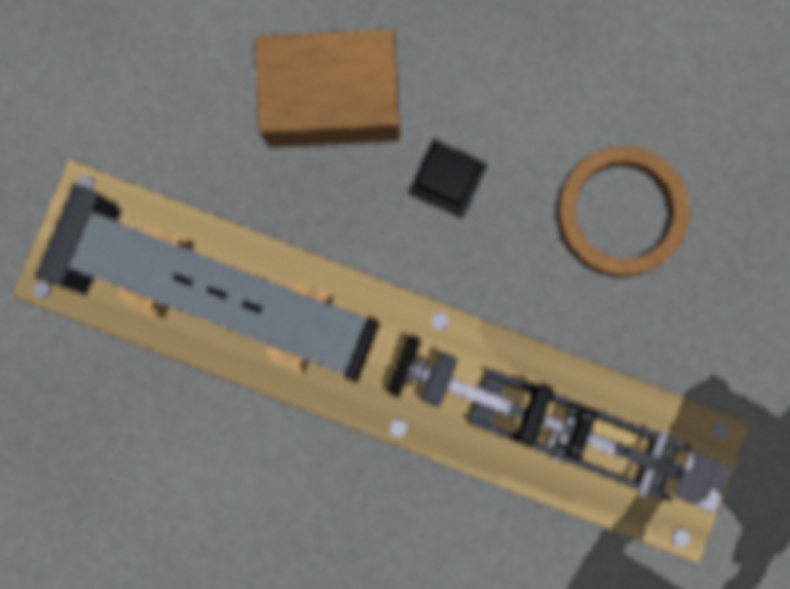

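The last picture shows the plug flush at (365,348), the jaw fully back at (437,377), the trigger at rest and the three bystanders untouched.

```bash
python3 -c "
from rig import manip
print(manip.sign_off())"
```

```text
the job is handed in; nothing more can be done
None
```

The end plug is pressed home in the shelf post, the jaw is fully back, and the job was handed in at about 16.6 s of the 72 s allowed.

- **Squeezing:** I pushed only the trigger bar with the closed fingers: three full squeezes and one partial. I stopped the last one when the push had climbed from the 8–10 N sliding level to 11.8 N, inside the 11–13 N "firmly home" range. I estimate the pad pressed with 13–15 N, below the 18 N that crushes the plug.
- **Release:** After the trigger was back at rest, I pressed the tab down for about 2 s, then let go and lifted clear.
- **Last checks:** In the top view the plug head lies flush on the post and the jaw is where it started. The trigger is at rest and the tape roll, carton and spare plug look undisturbed.
- **Less certain:** The force reading carried up to about 1 N of offset and noise. The vertical force fell from 2.8 to 1.4 N during the tab press. The picture taken while the tab was still held down showed the jaw fully back.

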